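Sort grinder rollers by weight

ROBOT

A 7-joint arm with a two-finger parallel gripper is mounted at the origin on the work surface. World frame = base frame: x ahead of the robot, y to its left, z up, the work surface at z = 0. Lengths are in mm, angles in rad, forces in N, time in s.
With the tool pointing down it reaches from about 400 to 925 mm from the base axis. Payload 5.6 kg.
Tool frame: the origin (TCP) lies at the very end of the fingers, on their centre line; the grasp point (between the pads) lies 19 mm behind it; x points along the fingers, y is the direction in which the jaws open and shut, and the axes are right-handed (so a half turn about x gives the same grasp; the last joint's range is limited). The gripper opens to 85 mm and grips with 20 to 120 N. Pads are 22 mm wide; open, the fingers measure 114 mm over their backs; the gripper's body (76 mm by 85 mm) begins 54 mm behind the grasp point. The pads swing forward as they close: fully open they stand 13 mm farther back than shut.
Start: joints at [1.268, 0.468, -0.012, 1.603, 0.006, 1.071, -0.056], TCP at [166.935, -628.205, 231.29] pointing down, gripper open.
Joint ranges: [-2.53, 2.53], [-0.31, 2.02], [-1.57, 1.55], [0.28, 2.44], [-1.29, 4.43], [0.15, 1.84], [-2.92, 2.92]. Speed limits (rad/s): [2.57, 2.57, 3.14, 3.14, 3.14, 3.14, 3.14].

INTERFACE

Orientations are given as a unit quaternion [w, x, y, z].
In Python, from cell import r gives the robot as it stands. Calls block until the motion is done:
- r.move_to(position, orientation): joint-space move of the TCP to a pose.
- r.move_linear(position, v=150, rot=None, force_limit=None): straight line of the TCP; rot=None keeps the orientation; v is the mean speed in mm/s. With force_limit (N) it stops when the force on the tool has changed by that much, and returns True; else False.
- r.movej(angles): joint-space move.
- r.set_gripper(opening, strength=None): finger opening in mm; strength is the grip in N (None keeps the last); returns when the fingers have stopped.
- r.pause(seconds).
- r.inverse_kinematics(position, orientation): joint angles nearest the present ones, or None.
- r.sense(): the state.
- r.grab_frame(name): name is "scene" or "side" or "wrist"; returns a dict with "image" (480x640x3 uint8, red, green, blue), "fovy" (degrees; the focal length in pixels is half the picture's height over the tangent of half this angle, whatever the lens; pixels are square), "cx", "cy" (the principal point, pixels), "R" (3x3) and "t" (3): a world point X has camera coordinates R X + t; the wrist camera has in their place "tool_from_camera" (4x4, takes a point from camera to tool coordinates, whose origin is the TCP and whose axes are the tool frame's). Camera axes: x right, y down, z forward; pixel columns grow to the right and rows downward; lengths in mm; the calibration is good to about 2 mm. A picture is of the moment at which its call begins: read the wrist's pose just before it. There is no depth.
A pose or a line that the arm cannot do raises r.IKError and nothing moves.
- r.hand_in(): hands the job in, once; it reports no verdict.
The state is a dict: "time": time; "joint_positions": joint angles; "qvel": joint speeds; "joint_torque": joint torques, N m; "position": TCP position; "tcp_rot": TCP orientation; "wrist_force": force on the tool from outside, world axes, zero at the start; "moment": the same for the moment, N m; "width": finger opening in mm.
Only numpy, scipy, OpenCV 4.12 (cv2) and the standard library are available. Lean on these libraries where they do the work, as an engineer would, in place of code of your own. Each camera call takes 0.05 s, during which the arm holds its last target.

TASK

The three orange grinder rollers look alike and can be told apart only by their weight: the solid one is the heaviest, the filled one is in between and the hollow one is the lightest. Put the solid roller on the red stand, the filled one on the yellow stand and the hollow one on the blue stand, slipping each over its post and pressing it and the stiff collar under it down until it is fully home on the rubber cushion. Press gently (no stand may be loaded with more than 30 N), tip no roller over, and leave the spanner, the knife and the stone where they lie.

Things in the scene. Friction and masses are not known exactly. Their poses are not given: they have to be found in the camera images.
- roller_1: one of three look-alike grinder rollers: upright orange cylinder, 50 mm diameter, 48 mm high, steel rings on both ends, 18 mm bore right through. One each is solid (560-680 g), filled (325-395 g) and hollow (145-175 g); only weight tells which, its number tells nothing. Origin: centre of its underside as it stands on the bench, z up along the bore
- roller_2: one of three look-alike grinder rollers: upright orange cylinder, 50 mm diameter, 48 mm high, steel rings on both ends, 18 mm bore right through. One each is solid (560-680 g), filled (325-395 g) and hollow (145-175 g); only weight tells which, its number tells nothing. Origin: centre of its underside as it stands on the bench, z up along the bore
- roller_3: one of three look-alike grinder rollers: upright orange cylinder, 50 mm diameter, 48 mm high, steel rings on both ends, 18 mm bore right through. One each is solid (560-680 g), filled (325-395 g) and hollow (145-175 g); only weight tells which, its number tells nothing. Origin: centre of its underside as it stands on the bench, z up along the bore
- stand_red: stand for the solid roller: fixed red square base, 80 x 80 mm, 20 mm high, with an upright steel post of 14 mm diameter at its centre; post top 60 mm above the bench, tapering over the last 8 mm to 6 mm across. Round the post's foot: a white collar, 32 mm across, in a black rubber cushion, 48 mm across, 4 mm proud of the base. Origin: centre of the underside, on the bench; z up
- red_seat (a point): point on the post's axis at the height of the top of the red stand's rubber cushion (24 mm above the bench), where the centre of the roller's underside lies once it is fully home. The cushion gives about 1 mm for each 6 N
- cushion_red: black rubber cushion of the red stand, 48 mm across, its top 24 mm above the bench, with the white collar that sits in it. Origin: on the post's axis, 12 mm below the cushion's top
- collar_red (a joint): travel of the red stand's white collar, m: at 0 its top is 12 mm above the rubber cushion, at 0.012 level with it, where the roller meets the cushion. Starts 0 to 4 mm down. Dry friction: a downward load of about 10 N moves it (the roller's own weight counts but is never enough); it stays where left
- stand_yellow: stand for the filled roller: fixed yellow square base, 80 x 80 mm, 20 mm high, with an upright steel post of 14 mm diameter at its centre; post top 60 mm above the bench, tapering over the last 8 mm to 6 mm across. Round the post's foot: a white collar, 32 mm across, in a black rubber cushion, 48 mm across, 4 mm proud of the base. Origin: centre of the underside, on the bench; z up
- yellow_seat (a point): point on the post's axis at the height of the top of the yellow stand's rubber cushion (24 mm above the bench), where the centre of the roller's underside lies once it is fully home. The cushion gives about 1 mm for each 6 N
- cushion_yellow: black rubber cushion of the yellow stand, 48 mm across, its top 24 mm above the bench, with the white collar that sits in it. Origin: on the post's axis, 12 mm below the cushion's top
- collar_yellow (a joint): travel of the yellow stand's white collar, m: at 0 its top is 12 mm above the rubber cushion, at 0.012 level with it, where the roller meets the cushion. Starts 0 to 4 mm down. Dry friction: a downward load of about 10 N moves it (the roller's own weight counts but is never enough); it stays where left
- stand_blue: stand for the hollow roller: fixed blue square base, 80 x 80 mm, 20 mm high, with an upright steel post of 14 mm diameter at its centre; post top 60 mm above the bench, tapering over the last 8 mm to 6 mm across. Round the post's foot: a white collar, 32 mm across, in a black rubber cushion, 48 mm across, 4 mm proud of the base. Origin: centre of the underside, on the bench; z up
- blue_seat (a point): point on the post's axis at the height of the top of the blue stand's rubber cushion (24 mm above the bench), where the centre of the roller's underside lies once it is fully home. The cushion gives about 1 mm for each 6 N
- cushion_blue: black rubber cushion of the blue stand, 48 mm across, its top 24 mm above the bench, with the white collar that sits in it. Origin: on the post's axis, 12 mm below the cushion's top
- collar_blue (a joint): travel of the blue stand's white collar, m: at 0 its top is 12 mm above the rubber cushion, at 0.012 level with it, where the roller meets the cushion. Starts 0 to 4 mm down. Dry friction: a downward load of about 10 N moves it (the roller's own weight counts but is never enough); it stays where left
- wrench: bystander: steel spanner about 160 mm long lying flat on the bench, at the left
- knife: bystander: finished knife with a wooden handle, about 230 mm long, lying flat on the bench, at the right
- stone: bystander: grey sharpening stone 50 x 150 x 25 mm lying on the bench beyond the stands
Not all that is in view belongs to the job. What is shaped like the roller_1 but green, pink or purple is not meant.

How it is judged:
By the outcome, as a careful person would: the job done as asked, in the order asked, and still so for the second after the job is handed in, with the robot touching nothing.
It also fails if it takes over 67 s, if anything falls off the work surface, if the arm or the gripper's body presses on something with over 40 N, if the wrist force passes 120 N, or if a joint passes its speed limit or range.

## Working session

There is one attempt and no reset: what is moved stays moved. The work goes in short steps, each a Python script; the robot and the scene stay as the last script left them, time stands still between calls to the robot, and variables do not carry over. Pictures are saved under pics/ and viewed, and the job is handed in when it is done.

```bash
mkdir -p pics; ls
python3 - <<'E'
from cell import r
import cv2, numpy as np
s=r.sense(); print(s)
for n in ["scene","side","wrist"]:
    f=r.grab_frame(n); cv2.imwrite(f"pics/{n}0.png",f["image"][:,:,::-1])
    print(n,{k:(np.round(v,4).tolist() if not np.isscalar(v) else v) for k,v in f.items() if k!="image"})
E
```

```text
pics
{'time': 0.0, 'joint_positions': array([ 1.26801615,  0.46836079, -0.01160825,  1.60363753,  0.00603401,
        1.07139479, -0.05628208]), 'qvel': array([ 0.00048125, -0.0004336 , -0.00147309,  0.00125082, -0.00029612,
       -0.00069336, -0.0031856 ]), 'joint_torque': array([-3.46612733e-04, -5.32379508e+01,  2.13183771e-02, -2.51303387e+01,
        1.15105533e-02,  7.82294461e-03,  1.10541652e-05]), 'position': array([ 166.74766972, -627.66650347,  230.34321545]), 'tcp_rot': array([-0.09096926, -0.70101753, -0.09218951,  0.70128462]), 'wrist_force': array([-0.35503802, -0.03477592, -0.71449199]), 'moment': array([ 0.00570037, -0.03179465, -0.00197294]), 'width': 85.22235224622891}
scene {'fovy': 56.60335052631524, 'cx': 318.6575814884131, 'cy': 238.08668972738596, 'R': [[-0.8392, 0.5433, -0.0236], [0.3468, 0.5013, -0.7927], [-0.4188, -0.6734, -0.6091]], 't': [498.6961, -149.1576, 1233.1843]}
side {'fovy': 47.21879418401495, 'cx': 309.6519961777378, 'cy': 247.22652769447834, 'R': [[-0.9879, -0.1542, -0.0144], [-0.0928, 0.664, -0.7419], [0.1239, -0.7316, -0.6703]], 't': [564.3353, 74.2809, 1279.6961]}
wrist {'fovy': 63.99996788516741, 'cx': 319.075225981685, 'cy': 234.51068111119807, 'tool_from_camera': [[0.0005, -0.2566, 0.9665, -143.0545], [1.0, -0.0003, -0.0006, 0.5451], [0.0005, 0.9665, 0.2566, -63.9983], [0.0, 0.0, 0.0, 1.0]]}
```

View pics/scene0.png

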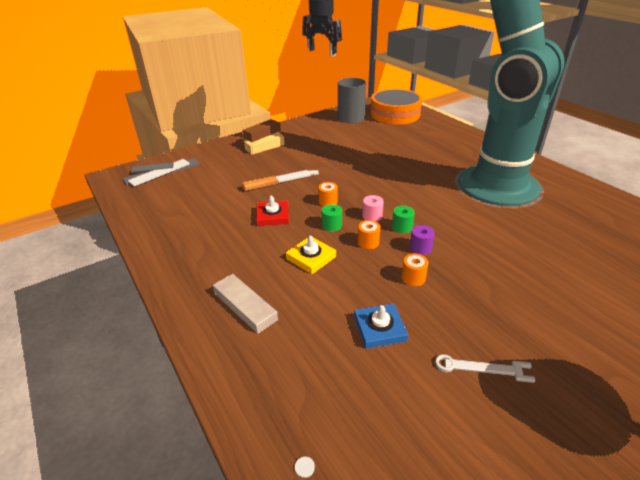

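View pics/side0.png

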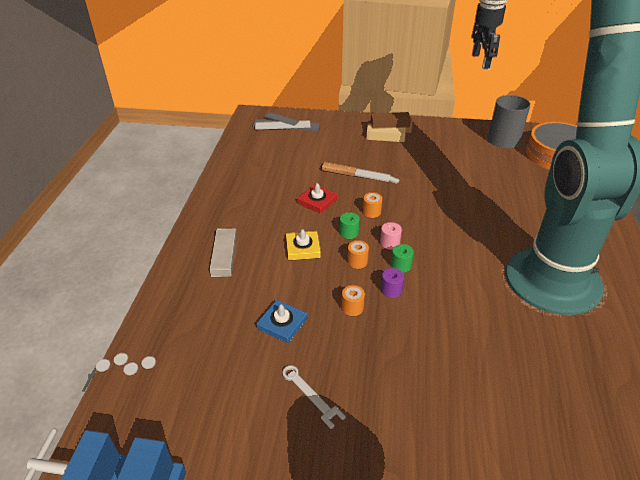

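View pics/wrist0.png

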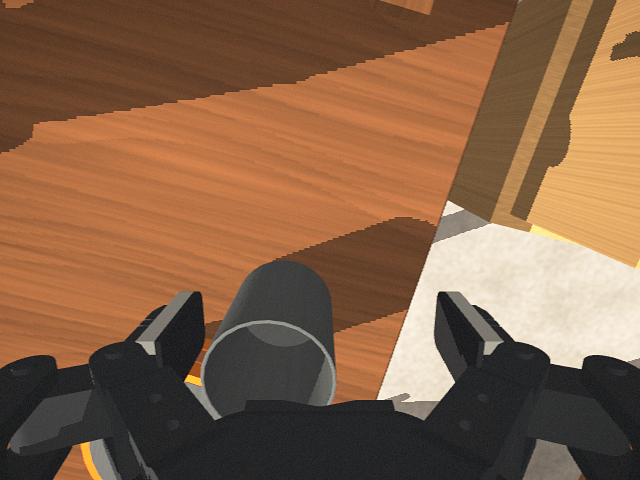

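Scene view: the orange rollers are at about (328,193), (369,235) and (415,269). The same-shaped decoys are green (332,217) and (403,218), pink (373,208) and purple (422,239). The stands are red (272,210), yellow (311,252) and blue (381,322). Next I triangulate them across the two fixed views and check the orange candidates in an enlarged crop.

```bash
cat > h.py <<'E'
import cv2, numpy as np
def K(f):
    F=f["image"].shape[0]/2/np.tan(np.radians(f["fovy"]/2)); return np.array([[F,0,f["cx"]],[0,F,f["cy"]],[0,0,1]])
def P(f): return K(f)@np.c_[np.array(f["R"]),np.array(f["t"])]
def tri(f1,p1,f2,p2):
    X=cv2.triangulatePoints(P(f1),P(f2),np.float64(p1).reshape(2,1),np.float64(p2).reshape(2,1))[:,0]; return X[:3]/X[3]
def plane(f,p,z):
    R=np.array(f["R"]);t=np.array(f["t"]); d=R.T@np.linalg.inv(K(f))@np.array([p[0],p[1],1.]); c=-R.T@t
    return c+d*(z-c[2])/d[2]
def proj(f,X):
    q=P(f)@np.r_[X,1]; return q[:2]/q[2]
COL={"orange":((8,170,120),(16,255,255)),"green":((45,120,40),(75,255,255)),"pink":((165,60,120),(176,190,255)),"purple":((135,120,40),(160,255,255)),
"red":((174,200,90),(180,255,255)),"red0":((0,200,90),(4,255,255)),"yellow":((23,170,120),(32,255,255)),"blue":((100,140,60),(120,255,255))}
def blobs(img,c,a=80):
    h=cv2.cvtColor(img,cv2.COLOR_RGB2HSV); m=cv2.inRange(h,*COL[c])
    if c=="red": m|=cv2.inRange(h,*COL["red0"])
    m=cv2.morphologyEx(m,cv2.MORPH_CLOSE,np.ones((3,3)))
    cs,_=cv2.findContours(m,cv2.RETR_EXTERNAL,cv2.CHAIN_APPROX_NONE)
    out=[]
    for k in cs:
        if cv2.contourArea(k)<a: continue
        hu=cv2.convexHull(k); M=cv2.moments(hu); out.append((M["m10"]/M["m00"],M["m01"]/M["m00"],cv2.contourArea(hu),cv2.boundingRect(k)))
    return out
E
python3 - <<'E'
from cell import r
from h import *
f={n:r.grab_frame(n) for n in("scene","side")}
import pickle; pickle.dump(f,open("f0.pkl","wb"))
for c in COL:
    if c=="red0":continue
    for n in f:
        for b in blobs(f[n]["image"],c):
            X=plane(f[n],b[:2],24 if c not in("red","yellow","blue") else 10)
            if 350<X[0]<1000 and abs(X[1])<450: print(c,n,np.round(b[:3],1),b[3],X.round(1))
a=cv2.resize(f["scene"]["image"][150:350,240:450],None,fx=3.0,fy=3.0,interpolation=cv2.INTER_CUBIC)[:, :,::-1]
cv2.imwrite("pics/crop1.png",a)
E
```

```text
orange scene [   336.2    274.9 210574. ] (0, 17, 640, 463) [597.8  73.2  24. ]
orange side [353.1 299.8 612.5] (342, 284, 24, 32) [450.5 152.   24. ]
orange side [358.1 253.5 536. ] (348, 239, 23, 30) [452.9   1.   24. ]
orange side [372.5 204.8 435.5] (363, 192, 20, 29) [ 432.2 -194.6   24. ]
green scene [402.6 219.  482.5] (392, 206, 22, 27) [ 3.529e+02 -3.000e-01  2.400e+01]
green scene [331.5 217.4 448.5] (322, 205, 20, 26) [ 489.5 -103.4   24. ]
green side [349.  225.2 436.5] (339, 213, 21, 26) [ 485.3 -101.6   24. ]
pink scene [372.5 207.5 391. ] (363, 196, 20, 24) [381.1 -80.5  24. ]
pink side [390.4 235.2 419. ] (381, 223, 20, 26) [379.5 -77.3  24. ]
purple scene [421.5 239.4 562.5] (410, 225, 24, 30) [371.4  84.4  24. ]
purple side [391.9 282.4 546.5] (381, 268, 23, 30) [368.5  86.6  24. ]
red scene [272.  213.  715.5] (256, 201, 33, 25) [ 591.1 -222.2   10. ]
red side [316.9 198.4 662.5] (297, 185, 40, 28) [ 585.4 -220.5   10. ]
yellow scene [312.6 254.4 913.5] (287, 239, 49, 34) [593.8 -24.9  10. ]
blue scene [ 380.2  325.6 1618. ] (355, 304, 53, 44) [601.  221.1  10. ]
blue side [ 281.7  320.9 1235.5] (257, 301, 50, 42) [597.4 222.2  10. ]
```

View pics/crop1.png

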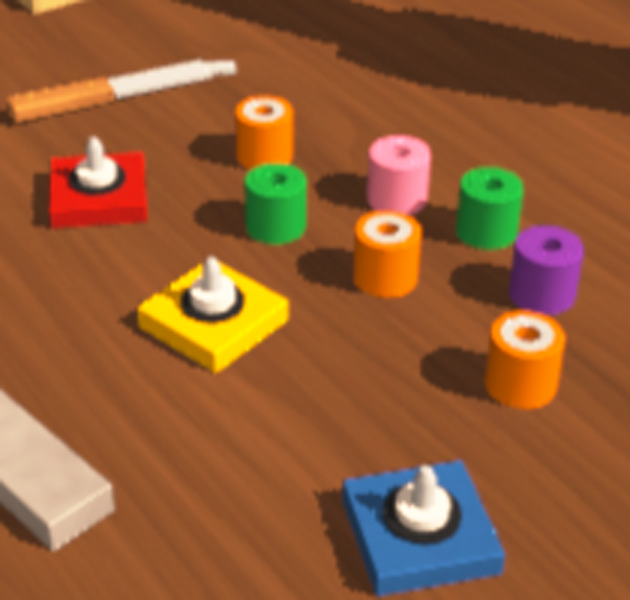

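The crop confirms three orange rollers with steel rings, at about (432,-195), (453,1) and (450,152). The look-alikes are green, pink and purple, and all keep at least 100 mm from the rollers. Next I refine positions with the wrist camera, holding one fixed tool orientation so any calibration bias cancels.

```bash
cat >> h.py <<'E'
from scipy.spatial.transform import Rotation as Ro
def rot(q): return Ro.from_quat([q[1],q[2],q[3],q[0]]).as_matrix()
def quat(M):
    q=Ro.from_matrix(M).as_quat(); return [q[3],q[0],q[1],q[2]]
def wrist(r):
    s=r.sense(); f=r.grab_frame("wrist")
    T=np.eye(4); T[:3,:3]=rot(s["tcp_rot"]); T[:3,3]=s["position"]
    C=np.linalg.inv(T@np.array(f["tool_from_camera"])); f["R"]=C[:3,:3]; f["t"]=C[:3,3]; f["s"]=s
    return f
RY=np.array([[0,0,1],[0,1,0],[-1,0,0]],float)  # x->-Z, y->+Y, z->+X
Q=quat(RY)
E
python3 - <<'E'
from cell import r
from h import *
s=r.sense(); print(rot(s["tcp_rot"]).round(2))
for p in ([590,-221,170],[594,-25,170],[600,221,170],[432,-195,160],[453,1,160],[450,152,160],[453,1,10]):
    for sg in(1,-1):
        M=RY@np.diag([1,sg,sg]); j=r.inverse_kinematics(p,quat(M)); print(p,sg,None if j is None else np.round(j,2))
E
```

```text
[[-0.    0.26 -0.97]
 [ 0.   -0.97 -0.26]
 [-1.   -0.    0.  ]]
[590, -221, 170] 1 [ 0.8   0.61 -0.69  1.67  0.45  1.02  1.53]
[590, -221, 170] -1 [ 0.46  0.51 -0.21  1.7   0.12  0.95 -1.37]
[594, -25, 170] 1 [ 0.56  0.59 -0.78  1.76  0.48  1.    1.17]
[594, -25, 170] -1 [ 0.31  0.49 -0.42  1.77  0.24  0.93 -1.78]
[600, 221, 170] 1 [ 0.33  0.87 -1.18  1.63  0.84  1.23  0.55]
[600, 221, 170] -1 [ 0.08  0.63 -0.7   1.65  0.46  1.03 -2.33]
[432, -195, 160] 1 [ 0.99  0.38 -0.75  2.05  0.34  0.84  1.61]
[432, -195, 160] -1 [ 0.59  0.29 -0.27  2.07  0.11  0.79 -1.32]
[453, 1, 160] 1 [ 0.83  0.48 -1.09  2.08  0.55  0.9   1.  ]
[453, 1, 160] -1 [ 0.46  0.31 -0.61  2.1   0.24  0.8  -1.87]
[450, 152, 160] 1 [ 0.51  0.55 -1.13  2.03  0.62  0.95  0.62]
[450, 152, 160] -1 [ 0.36  0.43 -0.9   2.04  0.45  0.87 -2.37]
[453, 1, 10] 1 [ 0.28  0.58 -0.43  2.18  0.51  0.48  1.03]
[453, 1, 10] -1 [ 0.2   0.56 -0.33  2.18  0.4   0.46 -2.01]
```

```bash
cat >> h.py <<'E'
RX=np.array([[0,1,0],[0,0,-1],[-1,0,0]],float)  # x->-Z, y->+X, z->-Y
Q=quat(RX)
E
python3 - <<'E'
from cell import r
from h import *
for p in ([590,-221,170],[594,-25,170],[600,221,170],[432,-195,160],[453,1,160],[450,152,160],[453,1,10]):
    j=r.inverse_kinematics(p,Q); print(p,None if j is None else np.round(j,2))
t=r.sense()["time"]
r.move_to([590,-221,170],Q); print(r.sense()["time"]-t)
f=wrist(r); print(f["s"]["position"],f["s"]["joint_positions"].round(2),r.sense()["time"])
cv2.imwrite("pics/w_red.png",f["image"][:,:,::-1])
import pickle; pickle.dump(f,open("w_red.pkl","wb"))
print(proj(f,[590,-221,60]),proj(f,[590,-221,24]))
E
```

```text
[590, -221, 170] [ 0.69  0.57 -0.53  1.68  0.33  0.99  0.04]
[594, -25, 170] [ 0.48  0.54 -0.66  1.76  0.39  0.97 -0.34]
[600, 221, 170] [ 0.31  0.83 -1.11  1.63  0.79  1.2  -0.99]
[432, -195, 160] [ 0.8   0.33 -0.52  2.06  0.22  0.81  0.15]
[453, 1, 160] [ 0.62  0.36 -0.81  2.09  0.35  0.83 -0.4 ]
[450, 152, 160] [ 0.51  0.56 -1.14  2.03  0.63  0.96 -0.96]
[453, 1, 10] [ 0.28  0.58 -0.42  2.18  0.5   0.48 -0.54]
2.1167
[ 589.41955159 -222.96898722  169.98490915] [ 0.69  0.57 -0.53  1.68  0.33  0.99  0.04] 2.4167
[320.96076147 227.24622765] [320.71816663 216.03366745]
```

View pics/w_red.png

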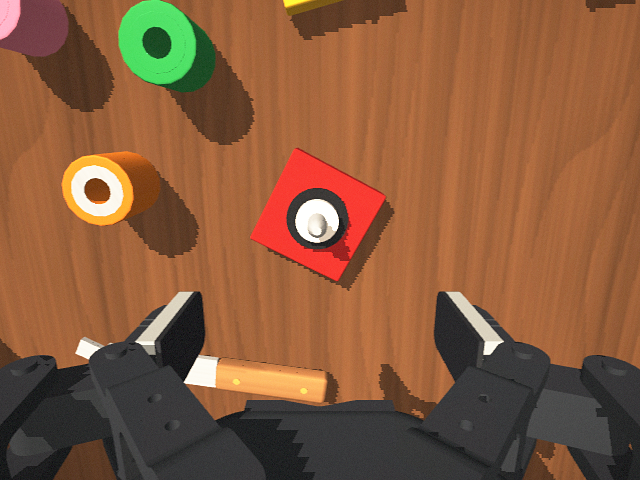

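Wrist view over the red stand: the cushion is at about (317,218) with the post tip at (318,224), centred between the fingers. An orange roller is at (100,190). The arm settled 2 mm off its command in y, so I'll use sensed poses. Next come the other looks.

```bash
cat >> h.py <<'E'
def find_stand(f,guess,tag=None):
    # black cushion disc (hull of dark annulus) near the guess, centre ray to z=24; tip = centre of white collar/post not used
    u,v=proj(f,[guess[0],guess[1],24]); im=f["image"]; x0,y0=int(u)-60,int(v)-60
    c=im[max(y0,0):y0+120,max(x0,0):x0+120]; h=cv2.cvtColor(c,cv2.COLOR_RGB2HSV)
    m=(h[:,:,2]<60).astype(np.uint8)*255
    cs,_=cv2.findContours(m,cv2.RETR_EXTERNAL,cv2.CHAIN_APPROX_NONE)
    k=max(cs,key=cv2.contourArea); k=cv2.convexHull(k); e=cv2.fitEllipse(k)
    px=np.array(e[0])+[max(x0,0),max(y0,0)]; X=plane(f,px,24)
    d=np.linalg.norm(plane(f,px+[e[1][0]/2,0],24)-plane(f,px-[e[1][0]/2,0],24))
    # base colour: hull minAreaRect roughly z=20
    return X,px,d,np.linalg.norm(plane(f,px+[e[1][1]/2,0],24)-plane(f,px-[e[1][1]/2,0],24))
def find_roller(f,guess):
    u,v=proj(f,[guess[0],guess[1],48]); im=f["image"]; x0,y0=max(int(u)-65,0),max(int(v)-65,0)
    c=im[y0:y0+130,x0:x0+130]; h=cv2.cvtColor(c,cv2.COLOR_RGB2HSV)
    m=((h[:,:,1]<70)&(h[:,:,2]>140)).astype(np.uint8)*255
    cs,_=cv2.findContours(m,cv2.RETR_EXTERNAL,cv2.CHAIN_APPROX_NONE)
    k=max(cs,key=cv2.contourArea); e=cv2.fitEllipse(cv2.convexHull(k))
    px=np.array(e[0])+[x0,y0]; X=plane(f,px,48)
    return X,px,[np.linalg.norm(plane(f,px+[a/2,0],48)-plane(f,px-[a/2,0],48)) for a in e[1]]
E
python3 - <<'E'
from cell import r
from h import *
import pickle
f=pickle.load(open("w_red.pkl","rb"))
print("red",find_stand(f,[590,-221])); print("r1 from red",find_roller(f,[432,-195]))
t0=plane(f,(317.5,216),60);print("tip",plane(f,(318,222),60))
def look(n,p,fn):
    r.move_to(p,Q); g=wrist(r); pickle.dump(g,open(f"w_{n}.pkl","wb")); cv2.imwrite(f"pics/w_{n}.png",g["image"][:,:,::-1])
    print(n,g["s"]["time"],g["s"]["position"].round(1),fn(g,p[:2]))
look("yellow",[594,-25,170],find_stand)
look("blue",[600,221,170],find_stand)
look("r3",[450,152,160],find_roller)
E
python3 -c "
import cv2,numpy as np
a=np.vstack([np.hstack([cv2.imread(f'pics/w_{n}.png')[:, :] for n in p]) for p in (('yellow','blue'),('r3','red'))])
cv2.imwrite('pics/mos.png',cv2.resize(a,(800,600)))"
```

```text
red (array([ 585.98764923, -223.97712542,   24.        ]), array([315.52186966, 219.83113861]), np.float64(42.412757716939765), np.float64(47.44985040055444))
r1 from red (array([ 434.80478543, -197.22149014,   48.        ]), array([ 96.74772644, 190.527771  ]), [np.float64(32.62277445985937), np.float64(37.831398512050235)])
tip [ 588.00692502 -217.34195476   60.        ]
yellow 3.2167 [594.3 -27.4 169.9] (array([594.52437202, -27.86505388,  24.        ]), array([320.24781418, 219.01036835]), np.float64(46.394385579541265), np.float64(46.44695161861959))
blue 4.2333 [601.  218.1 169.6] (array([598.50903534, 219.94614377,  24.        ]), array([316.69658661, 216.08913422]), np.float64(45.73194396965342), np.float64(46.852012676492826))
r3 4.9833 [451.3 150.9 160.7] (array([452.44507282, 151.42443025,  48.        ]), array([321.35681152, 228.44996643]), [np.float64(34.04531741943328), np.float64(35.43612458527512)])
```

View pics/mos.png

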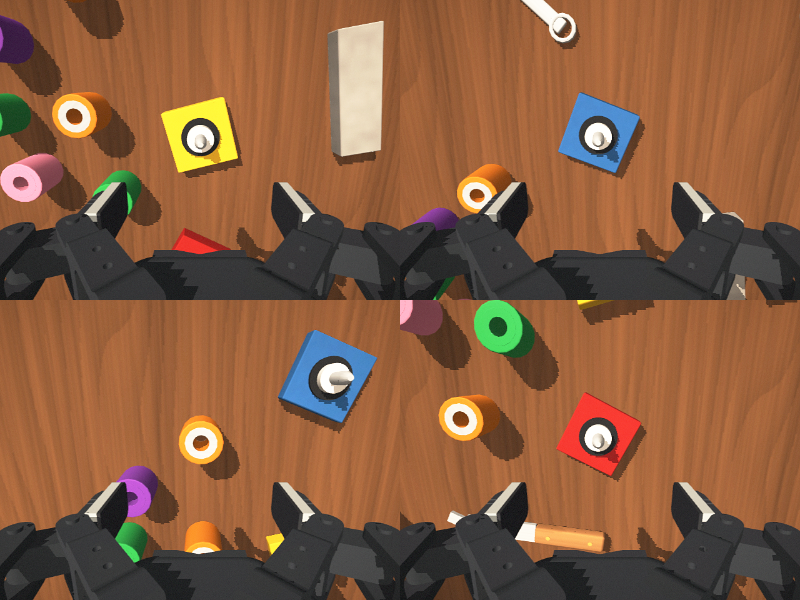

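All three stands and the nearest roller are in view. The measured cushion diameters for yellow and blue (46–47 mm) fit the 48 mm given. The red mask caught some shadow (42 × 47), so I redo it offline and compare with the post tips.

Run:
```python
from h import *
import pickle
for n,g,base in (("red",[588,-221],"red"),("yellow",[594.5,-27.8],"yellow"),("blue",[598.5,220],"blue")):
    f=pickle.load(open(f"w_{n}.pkl","rb")); u,v=proj(f,[*g,24]); x0,y0=int(u)-45,int(v)-45
    c=f["image"][y0:y0+90,x0:x0+90]; h=cv2.cvtColor(c,cv2.COLOR_RGB2HSV)
    m=((c.max(2)<60)&(c.max(2).astype(int)-c.min(2)<25)).astype(np.uint8)*255
    m=cv2.morphologyEx(m,cv2.MORPH_OPEN,np.ones((3,3)))
    k=max(cv2.findContours(m,cv2.RETR_EXTERNAL,cv2.CHAIN_APPROX_NONE)[0],key=cv2.contourArea)
    e=cv2.fitEllipse(cv2.convexHull(k)); px=np.array(e[0])+[x0,y0]
    w=((c.min(2)>90)&(c.max(2).astype(int)-c.min(2)<70)).astype(np.uint8)*255
    kw=max(cv2.findContours(w,cv2.RETR_EXTERNAL,cv2.CHAIN_APPROX_NONE)[0],key=cv2.contourArea); ew=cv2.fitEllipse(cv2.convexHull(kw)); pw=np.array(ew[0])+[x0,y0]
    F=K(f)[0,0]
    # base corners: hull minAreaRect centre of colour mask
    print(n,px,np.array(e[1]).round(1),plane(f,px,24).round(1),"collar z34",pw,np.array(ew[1]).round(1),plane(f,pw,34).round(1),"48mm=",round(48*F/((np.array(f["R"])@np.r_[g,24]+f["t"])[2]),1))
    b=cv2.resize(c,(260,260),interpolation=cv2.INTER_CUBIC); s=260/90
    q=((px-[x0,y0])*s).astype(int); cv2.circle(b,tuple(int(i) for i in q),2,(255,0,255),-1)
    cv2.ellipse(b,(tuple((np.array(e[0])*s)),tuple(np.array(e[1])*s),e[2]),(0,255,0),1)
    t=(proj(f,np.r_[plane(f,px,24)[:2],60])-[x0,y0])*s; cv2.circle(b,tuple(int(i) for i in t),3,(0,0,255),-1)
    cv2.imwrite(f"pics/c_{n}.png",b[:,:,::-1])
cv2.imwrite("pics/cc.png",np.hstack([cv2.imread(f"pics/c_{n}.png") for n in("red","yellow","blue")]))
f=pickle.load(open("f0.pkl","rb"))
```

```text
red [326.57229996 231.69905472] [26.5 39.8] [ 594.5 -233.5   24. ] collar z34 [316.46740723 220.32116318] [43.6 43.8] [ 586.8 -222.1   34. ] 48mm= 62.4
yellow [325.23377991 232.80106354] [30.1 49.4] [598.4 -38.9  24. ] collar z34 [320.17356491 221.71715927] [44.  44.7] [594.4 -27.7  34. ] 48mm= 62.3
blue [327.61360931 229.97499084] [25.5 39.2] [606.9 208.9  24. ] collar z34 [316.59428024 217.83679581] [43.6 43.8] [598.5 220.8  34. ] 48mm= 62.5
```

View pics/cc.png

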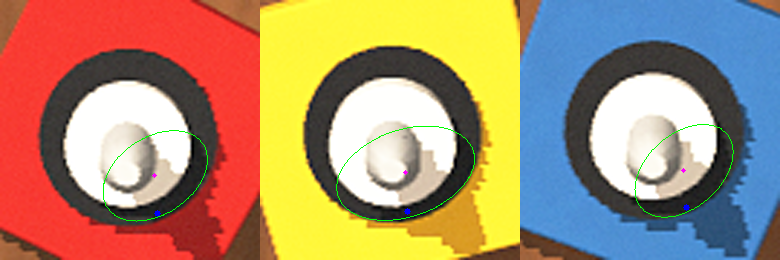

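Run:
```python
from h import *
import pickle
for n,g,base in (("red",[588,-221],"red"),("yellow",[594.5,-27.8],"yellow"),("blue",[598.5,220],"blue")):
    f=pickle.load(open(f"w_{n}.pkl","rb")); u,v=proj(f,[*g,24]); x0,y0=int(u)-45,int(v)-45
    c=f["image"][y0:y0+90,x0:x0+90]; ch=c.max(2).astype(int)-c.min(2)
    m=((c.max(2)<95)&(ch<30)).astype(np.uint8)*255
    m=cv2.morphologyEx(m,cv2.MORPH_OPEN,np.ones((3,3)))
    k=max(cv2.findContours(m,cv2.RETR_EXTERNAL,cv2.CHAIN_APPROX_NONE)[0],key=cv2.contourArea)
    e=cv2.fitEllipse(cv2.convexHull(k)); px=np.array(e[0])+[x0,y0]
    print(n,px,np.array(e[1]).round(1),plane(f,px,24).round(1))
    b=cv2.resize(c,(260,260),interpolation=cv2.INTER_CUBIC); s=260/90
    cv2.ellipse(b,(tuple((np.array(e[0])*s)),tuple(np.array(e[1])*s),e[2]),(0,255,0),1)
    t=(proj(f,np.r_[plane(f,px,24)[:2],60])-[x0,y0])*s; cv2.circle(b,tuple(int(i) for i in t),3,(0,0,255),-1)
    cv2.imwrite(f"pics/c_{n}.png",b[:,:,::-1])
cv2.imwrite("pics/cc2.png",np.hstack([cv2.imread(f"pics/c_{n}.png") for n in("red","yellow","blue")]))
f=pickle.load(open("f0.pkl","rb"))
for g in ([587,-222],[594.5,-27.8],[598.5,220]):
  print([proj(f[n],[*g,60]).round(1).tolist() for n in f])
```

```text
red [316.96046829 218.20473099] [60.6 60.8] [ 587.1 -222.7   24. ]
yellow [320.2873497  219.03102112] [60.3 60.5] [594.6 -27.9  24. ]
blue [316.96865463 215.75901794] [61.  61.3] [598.7 220.2  24. ]
[[271.7, 195.8], [316.3, 183.1]]
[[310.9, 236.0], [301.6, 229.2]]
[[382.6, 305.8], [280.2, 304.5]]
```

View pics/cc2.png

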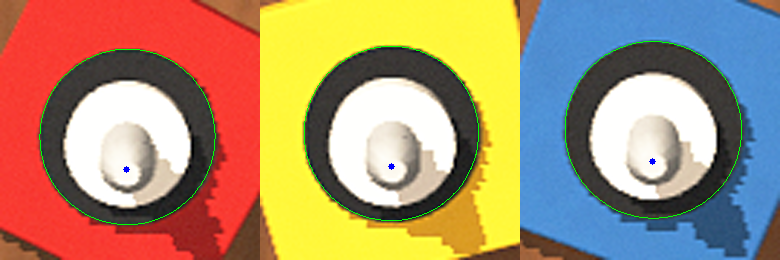

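The fits are now clean: 60.5 px circles against about 62 expected, and the predicted tip lands on each post. Stands: red (587.1,-222.7), yellow (594.6,-27.9), blue (598.7,220.2). Next I pick and weigh the nearest roller.

```bash
cat >> h.py <<'E'
def goto(r,p,lin=False,v=150,tol=0.6,n=3):
    p=np.array(p,float); c=p.copy()
    for i in range(n):
        (r.move_linear(c,v=v,rot=Q) if (lin or i) else r.move_to(c,Q)); r.pause(0.15)
        e=p-r.sense()["position"]
        if np.linalg.norm(e)<tol: break
        c=c+e
    return c-p   # command offset
def force(r,n=8):
    a=[]
    for _ in range(n): a.append(r.sense()["wrist_force"]); r.pause(0.03)
    return np.mean(a,0)
def pick(r,xy,z=12,zu=120):
    o=goto(r,[*xy,zu]); f0=force(r)
    r.move_linear(np.r_[xy,z]+o,v=120); r.pause(.1); print("low",r.sense()["position"].round(2))
    r.set_gripper(30,60); r.pause(.1); print("w",r.sense()["width"])
    r.move_linear(np.r_[xy,zu]+o,v=120); r.pause(.3); f1=force(r)
    print("F",f0.round(2),f1.round(2),"mass g",(f0-f1)[2]/9.81*1000,"width",r.sense()["width"],"t",r.sense()["time"])
E
python3 - <<'E'
from cell import r
from h import *
import pickle
print(rot(r.sense()["tcp_rot"]).round(3), r.sense()["position"], force(r,3))
g=wrist(r); X=find_roller(g,[451,151]); print(X)
pick(r,X[0][:2])
g=wrist(r); cv2.imwrite("pics/held1.png",g["image"][:,:,::-1]); pickle.dump(g,open("held1.pkl","wb"))
E
```

```text
[[ 0.002  1.    -0.002]
 [ 0.001 -0.002 -1.   ]
 [-1.     0.002 -0.001]] [451.74397342 151.58182798 160.68771004] [-0.16743399 -0.11206626  0.14051413]
(array([452.40502457, 151.4242174 ,  48.        ]), array([321.17652893, 230.73069   ]), [np.float64(34.10292632926129), np.float64(35.453949541913175)])
low [452.89 151.6   12.43]
w 49.21976267531766
F [-0.08  0.22  0.1 ] [ 0.19 -0.23 -6.53] mass g 675.5529916143192 width 49.433114512218445 t 9.9917
```

View pics/held1.png

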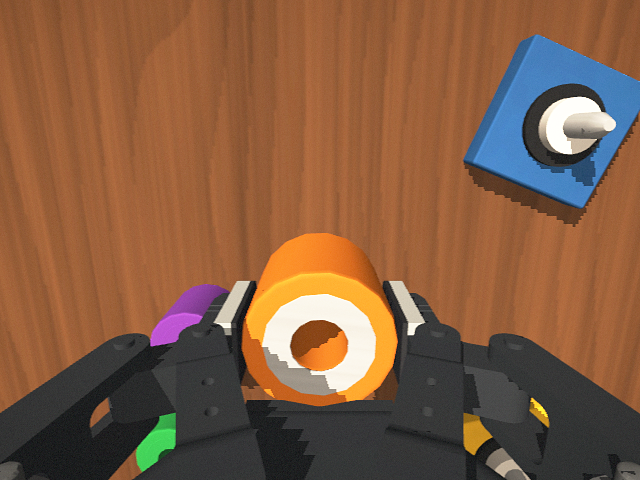

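The ring and bore sit centred between the pads at about (319,343), held upright. It weighs 675 g, so it is the solid one and goes to the red stand.

```bash
cat >> h.py <<'E'
def held(f):
    c=f["image"][285:400,250:390]; m=((c.min(2)>60)&(c.max(2).astype(int)-c.min(2)<45)).astype(np.uint8)*255
    m=cv2.morphologyEx(m,cv2.MORPH_OPEN,np.ones((3,3)))
    k=max(cv2.findContours(m,cv2.RETR_EXTERNAL,cv2.CHAIN_APPROX_NONE)[0],key=cv2.contourArea)
    e=cv2.fitEllipse(cv2.convexHull(k)); px=np.array(e[0])+[250,285]
    X=plane(f,px,f["s"]["position"][2]+35.8); return px,e[1],X-f["s"]["position"]
def place(r,xy,zp=12,lim=17):
    p=r.sense()["position"]; o=goto(r,[*xy,120],lin=True,v=250,tol=.4)
    print("above",r.sense()["position"].round(2))
    r.move_linear(np.r_[xy,64+zp]+o,v=120); r.pause(.1); s=r.sense(); o=o+[*(np.array(xy)-s["position"][:2]),0]
    hit=r.move_linear(np.r_[xy,41+zp]+o,v=50,force_limit=6); s=r.sense(); print("in",hit,s["position"].round(2),s["wrist_force"].round(2),s["time"])
    return o
E
python3 - <<'E'
from cell import r
from h import *
import pickle
print(held(pickle.load(open("held1.pkl","rb"))))
o=place(r,[587.1,-222.7]); print(o)
E
```

```text
(array([319.04003143, 344.06634521]), (100.70257568359375, 112.22111511230469), array([-0.79282406,  0.27838632, 35.8       ]))
above [ 587.11 -222.77  120.  ]
in False [ 585.98 -222.51   52.67] [ 0.63 -0.19 -5.58] 13.9583
[-0.90346269  0.00988819 -0.01633617]
```

The roller is over the post with no contact force (bottom at about 40.7 mm). Now I press slowly.

```bash
cat >> h.py <<'E'
def press(r,xy,o,zp=12,lim=17,zt=19):
    f0=force(r,4)[2]
    hit=r.move_linear(np.r_[xy,zt+zp]+o,v=10,force_limit=lim); s=r.sense(); r.pause(.1)
    print("pressed",hit,s["position"].round(2),"dF",(s["wrist_force"][2]-f0).round(2),"settled",force(r,4).round(2)-[0,0,f0],r.sense()["position"].round(2),s["time"])
E
python3 - <<'E'
from cell import r
from h import *
press(r,[587.1,-222.7],np.array([-0.2,0,0]))
E
```

```text
pressed True [ 586.57 -222.73   34.04] dF 14.36 settled [-2.17        0.73       13.95102649] [ 586.55 -222.76   34.15] 15.8333
```

Under 14 N the underside is 2.3 mm below the cushion level, which fits 6 N/mm, so it is home. I release, rise and look.

```bash
cat >> h.py <<'E'
def release(r,n):
    p=r.sense()["position"]; r.set_gripper(85); r.move_linear([p[0],p[1],150],v=150); r.move_linear([p[0],p[1]+40,190],v=150); r.pause(.1)
    g=wrist(r); cv2.imwrite(f"pics/rel_{n}.png",g["image"][:,:,::-1])
    import pickle; pickle.dump(g,open(f"rel_{n}.pkl","wb")); print(r.sense()["time"])
    return g
E
python3 - <<'E'
from cell import r
from h import *
g=release(r,"red"); print(find_roller(g,[587,-222.7]))
print(proj(g,[587.1,-222.7,72]),proj(g,[434.8,-197.2,48]),find_roller(g,[434.8,-197.2]))
E
```

```text
18.125
(array([ 585.51585662, -231.81371442,   48.        ]), array([320.70381927, 279.4876709 ]), [np.float64(35.73540146210866), np.float64(38.54569807701353)])
[322.80987    279.96262202] [124.90959315 237.27469749] (array([ 434.743607  , -197.33781921,   48.        ]), array([124.86016083, 237.44736481]), [np.float64(32.392549483294054), np.float64(37.11771448425159)])
```

View pics/rel_red.png

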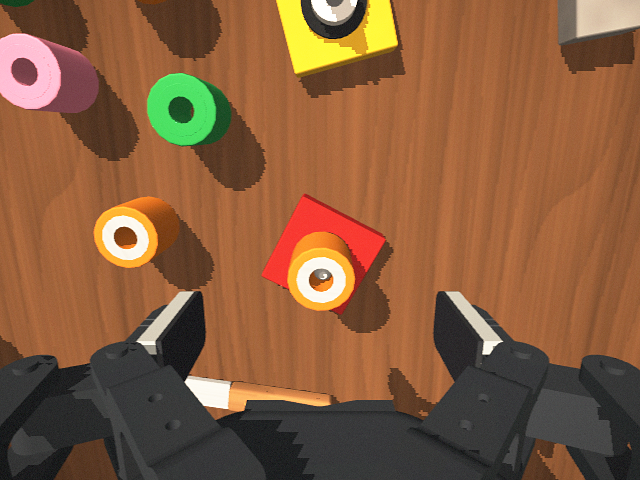

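The roller sits upright on red with the post in its bore at (321,279), as predicted. Next is the roller at (435,-197).

Run:
```python
from cell import r
from h import *
import pickle
r.move_to([435,-197,160],Q); r.pause(.2); g=wrist(r); X=find_roller(g,[434.8,-197.2]); print(X)
pick(r,X[0][:2]); g=wrist(r); print(held(g)); cv2.imwrite("pics/held2.png",g["image"][:,:,::-1])
```

```text
(array([ 434.9963821 , -197.37394793,   48.        ]), array([317.83628082, 230.22989655]), [np.float64(34.095431406654285), np.float64(35.36699871721029)])
low [ 435.47 -197.49   12.43]
w 48.615694391901535
F [ 0.05  0.09 -0.25] [ 0.22  0.17 -1.87] mass g 166.0123641564399 width 48.798998947864796 t 23.8417
(array([318.95108032, 344.16370392]), (100.63813018798828, 112.359130859375), array([-0.82003132,  0.24510007, 35.8       ]))
```

View pics/held2.png

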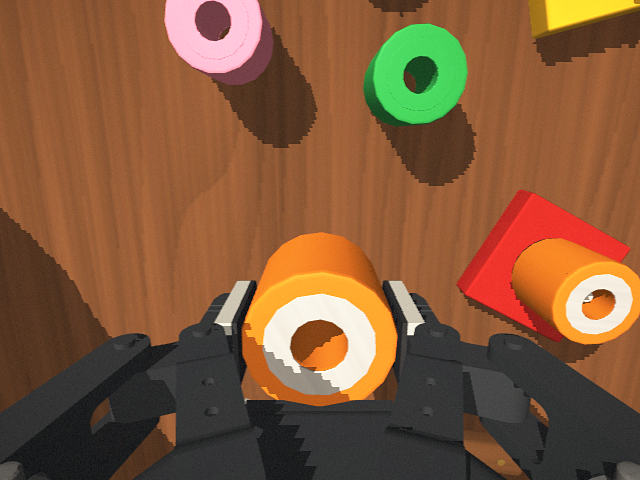

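It weighs 166 g, so it is the hollow one and goes to blue.

Run:
```python
from cell import r
from h import *
xy=[598.3,220.2]
o=place(r,xy); print(o)
if abs(r.sense()["wrist_force"][2]+1.9)<4: press(r,xy,o*0.3)
```

```text
above [598.32 220.21 120.  ]
in False [597.51 219.71  52.72] [-0.31  0.45 -1.53] 28.0083
[-0.55451163 -0.51784576 -0.00529461]
pressed True [597.96 219.85  34.37] dF 12.0 settled [-2.58       -1.61       11.62723304] [597.97 219.92  34.52] 30.05
```

Again the underside is 2.1 mm below cushion level at about 12 N, so it is home. I release it, then take the last roller.

```bash
python3 - <<'E'
from cell import r
from h import *
g=release(r,"blue"); print(find_roller(g,[598.3,220.2])[1],proj(g,[598.5,220.2,72]))
r.move_to([453,1,160],Q); r.pause(.2); g=wrist(r); X=find_roller(g,[453,1]); print(X)
cv2.imwrite("pics/r2.png",g["image"][:,:,::-1])
assert abs(X[0][0]-453)<6 and abs(X[0][1]-1)<6
pick(r,X[0][:2]); g=wrist(r); print(held(g)); cv2.imwrite("pics/held3.png",g["image"][:,:,::-1])
E
python3 -c "
import cv2,numpy as np
cv2.imwrite('pics/mos2.png',cv2.resize(np.hstack([cv2.imread('pics/rel_blue.png'),cv2.imread('pics/held3.png')]),(800,300)))"
```

```text
32.3417
[319.87282181 278.92110443] [321.88007149 278.46185348]
(array([455.26437088,   1.22017195,  48.        ]), array([322.19104004, 230.89755249]), [np.float64(34.1545218026161), np.float64(35.20275072063061)])
low [455.76   1.27  12.42]
w 49.18943314434348
F [ 0.01 -0.17 -0.12] [-0.03 -0.22 -3.59] mass g 353.255213803664 width 49.04190558697806 t 38.5333
(array([318.95455933, 344.16669083]), (100.723388671875, 112.02093505859375), array([-0.8163552 ,  0.24252164, 35.8       ]))
```

View pics/mos2.png

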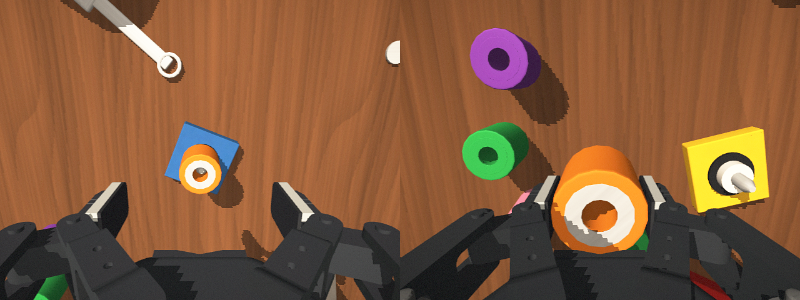

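The roller is upright on blue. The third weighs 353 g, so it is the filled one and goes to yellow.

Run:
```python
from cell import r
from h import *
xy=[594.1,-27.9]
o=place(r,xy); print(o)
if abs(r.sense()["wrist_force"][2]+3.6)<4: press(r,xy,o*0.3)
```

```text
above [594.19 -27.86 119.92]
in False [593.25 -28.12  52.63] [ 1.06  0.2  -3.74] 41.475
[-0.7471711  -0.22397572 -0.08334478]
pressed True [593.6  -28.08  34.27] dF 13.64 settled [-2.19       -0.21       13.11918965] [593.6  -28.09  34.4 ] 43.4333
```

Run:
```python
from cell import r
from h import *
g=release(r,"yellow"); r.move_to([420,-300,330],Q); r.pause(.2)
f={n:r.grab_frame(n) for n in("scene","side")}; print(r.sense()["time"],r.sense()["width"])
def ring(f,guess):
    u,v=proj(f,[*guess,72]); x0,y0=int(u)-16,int(v)-14; c=f["image"][y0:y0+28,x0:x0+32]
    m=((c.min(2)>120)&(c.max(2).astype(int)-c.min(2)<60)).astype(np.uint8)*255
    m=cv2.resize(m,None,fx=4,fy=4,interpolation=cv2.INTER_LINEAR);m=(m>127).astype(np.uint8)
    k=max(cv2.findContours(m,cv2.RETR_EXTERNAL,cv2.CHAIN_APPROX_NONE)[0],key=cv2.contourArea); e=cv2.fitEllipse(cv2.convexHull(k))
    return (np.array(e[0])+.5)/4-.5+[x0,y0],np.array(e[1])/4
for n,g in(("red",[586.8,-222.7]),("yellow",[594,-28]),("blue",[598.2,220.1])):
    a,b=ring(f["scene"],g),ring(f["side"],g); print(n,a[0].round(1),b[0].round(1),tri(f["scene"],a[0],f["side"],b[0]).round(1),proj(f["scene"],[*g,72]).round(1),proj(f["side"],[*g,72]).round(1))
a=cv2.resize(f["scene"]["image"][140:380,220:540],(800,600),interpolation=cv2.INTER_CUBIC); cv2.imwrite("pics/end.png",a[:,:,::-1])
b=cv2.resize(f["side"]["image"][140:440,180:580],(800,600),interpolation=cv2.INTER_CUBIC); cv2.imwrite("pics/end2.png",b[:,:,::-1])
```

```text
45.725
47.45 85.39713061258189
red [281.6 177.8] [317.3 180.4] [ 576.8 -170.4  117.1] [271.2 191.5] [316.4 179.3]
yellow [310.2 231.8] [302.7 226.3] [592.3 -33.   66.1] [310.9 231.5] [301.7 225.3]
blue [382.5 301.2] [281.  301.6] [596.9 217.4  67.5] [383.2 301. ] [280.1 300.7]
```

View pics/end.png

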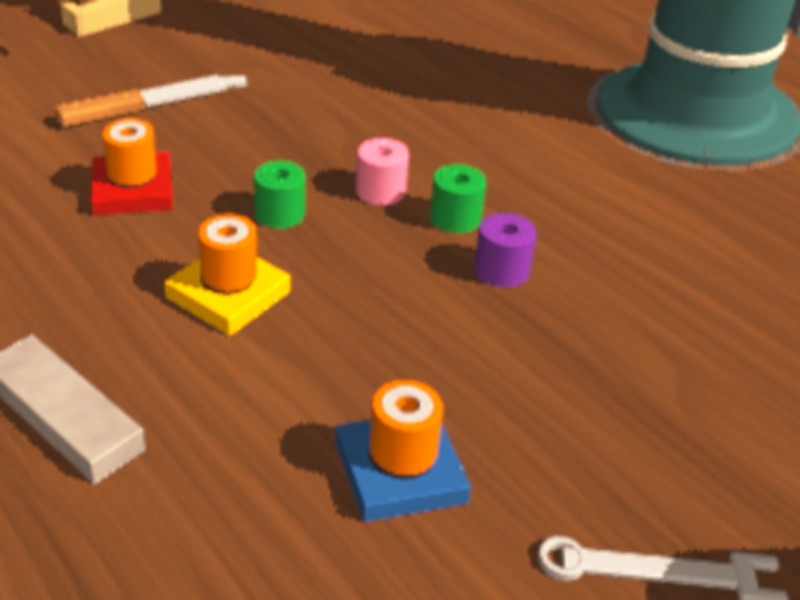

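View pics/end2.png

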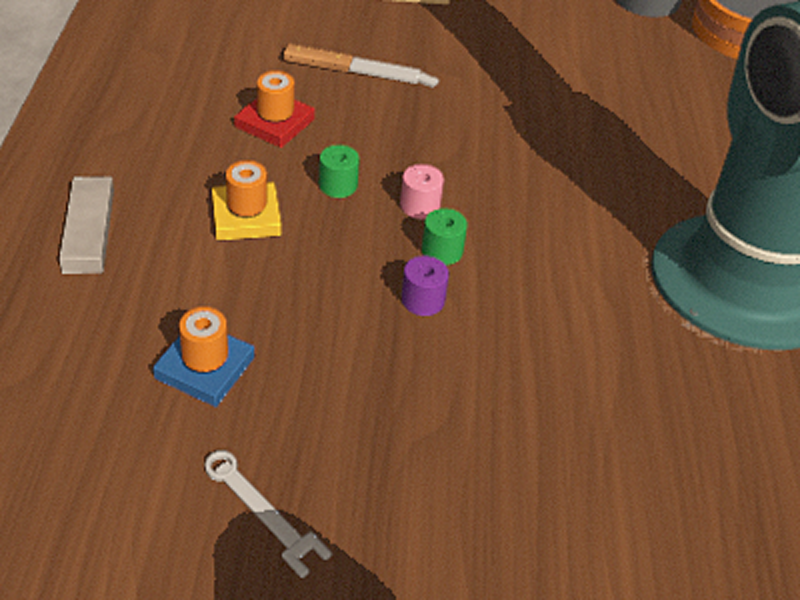

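All three stand upright on their stands and the spanner, knife and stone are where they were. On yellow and blue the measured rings lie within about 1 px of the z = 72 prediction in both views. Red's scene-view measurement caught the knife blade (281,178), so its triangulated point is void; by eye the ring is at (272,192) against the predicted (271,192), and the side view agrees. I hand in.

```bash
python3 -c "
from cell import r
r.hand_in(); print(r.sense()['time'])"
```

```text
the job is handed in; nothing more can be done
the job is handed in; nothing more can be done
```

All three rollers are on their stands and pressed home, and I handed the job in after about 47.5 s of the 67 s allowed. I weighed each one in the gripper and took them in the order solid, hollow, filled.

| Roller | Weight | Stand | Pressing force | Underside while pressed |
|---|---|---|---|---|
| Solid | 675 g | red | about 14 N | 2.3 mm below the seat level |
| Filled | 353 g | yellow | about 13.6 N | 1.8–2.1 mm below the seat level |
| Hollow | 166 g | blue | about 12 N | 2.1 mm below the seat level |

The forces are what the wrist read when each press stopped, all well under 30 N. The depths roughly match the cushion's 1 mm per 6 N, so the collars are down.

**Final pictures:** all three rollers stand upright on the right stands, and the spanner, knife and stone look unmoved. The gripper is open and well clear.

**Checks that disagreed:**
- **Red stand:** one ring measurement locked onto the knife blade, so its calculated position (z = 117 mm) is void. By eye and in the side view the ring is within about 1 px of where it should be.
- **Yellow and blue stands:** the measured roller-top heights came out at 66 and 67.5 mm instead of 72 mm. That is a shift of about 1 px, within what the cameras can resolve, so I relied on the pressed depths instead.

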